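Close the adjustable wrench on the purge valve's nut and tighten it

TASK

An adjustable wrench is sitting on the hexagonal top nut of the purge valve, with its jaw still open. Roll its worm with a fingertip until the jaw is snug on the nut (do not shove the jaw itself), and only then push the handle about 30 degrees clockwise, seen from above, so that the nut turns with it. Leave the wrench on the nut, still snug.

Things in the scene. Friction and masses are not known exactly. Their poses are not given: they have to be found in the camera images.
- nut_top (a point): Centre of the top of the steel hex nut (32 mm across flats, 17 mm high, top 77 mm above the bench) on the brass valve body, screwed to a 90 x 120 mm grey plate. Its axis is vertical; the wrench swings about it. Site axes at the start: x along the wrench's handle, y to its fixed jaw; they do not turn with the nut. The like valve without a wrench and the loose wrench lying flat are bystanders.
- worm_top (a point): Middle of the uppermost line, 86 mm above the bench, of the wrench's worm: a knurled roller 28 mm in diameter and 24 mm long, its axis level and square to the handle, 42 mm from the nut's axis towards the handle and 10 mm to the movable jaw's side. All else within 60 mm is at least 8 mm lower. Site x: along the handle, away from the nut; y: along the worm.
- handle_point (a point): Point on the middle line of the wrench's flat handle, 150 mm from the nut's axis, at mid thickness, 71 mm above the bench. Site x: along the handle, away from the nut; y: across it. Handle 26 mm wide, 12 mm thick, reaching 242 mm from the nut's axis, free beneath. To turn clockwise push its +y side towards -y (2 to 4 N). With the jaw open the wrench slips round the nut.
- jaw (a joint): The wrench's movable jaw, the 36 x 16 mm block on the -y side of the nut: free gap between jaw and nut in m. About 0.004 to 0.007 at the start, 0 when snug (under 0.0015 counts as snug), growing as it opens.
- nut (a joint): Angle of the steel nut in rad, 0 at the start, negative when turned clockwise seen from above.
- swing (a joint): Swing of the wrench about the nut's axis in rad, 0 at the start, positive clockwise seen from above. It stays where it is left.
- worm (a joint): Roll of the worm, rad; grows, and closes the jaw by 2 mm per rad (1.4 mm per 10 mm of surface travel), as its top moves along +x of worm_top, away from the nut. Under a finger the whole wrench yields downwards by up to 6 mm (2.4 N/mm) and comes back: a closed fingertip pressed 3 to 4 mm down and drawn along x rolls it by friction (about 2 N); lift, go back, repeat. When snug, the worm stops and the finger slides.

How it is judged:
On the way, in this order (a step that is already met when the one before it is completed fails the run):
1. the jaw is closed snugly on the nut (gap under 1.5 mm) while wrench and nut are still within 8 degrees of where they stood (value of joint jaw below 0.0015 m and value of joint each of nut, swing above -0.14 rad and value of joint swing below 0.14 rad), for 0.2 s.
2. the nut has been turned clockwise by more than 20 degrees (value of joint nut below -0.35 rad), for 0.1 s.
At the end, for the whole second after the job is handed in: The jaw is snug on the nut (gap under 1.5 mm), and the nut and the wrench stand 20 to 43 degrees clockwise of their starting angle (value of joint jaw below 0.0015 m and value of joint nut between -0.75 and -0.35 rad and value of joint swing between 0.33 and 0.77 rad); the robot touches nothing.
It fails at once if the fingers push on the movable jaw itself with more than 5 N (contact force between the fingers and jaw_c0 above 5 N).
It also fails if it takes over 48 s, if anything falls off the work surface, if the arm or the gripper's body presses on something with over 40 N, if the wrist force passes 120 N, or if a joint passes its speed limit or range.

ROBOT

A 7-joint arm with a two-finger parallel gripper is mounted at the origin on the work surface. World frame = base frame: x ahead of the robot, y to its left, z up, the work surface at z = 0. Lengths are in m, angles in rad, forces in N, time in s.
With the tool pointing down it reaches from about 0.425 to 0.875 m from the base axis. Payload 4.7 kg.
Tool frame: the origin (TCP) lies at the very end of the fingers, on their centre line; the grasp point (between the pads) lies 19 mm behind it; z points along the fingers, y is the line along which they close (so a half turn about z gives the same grasp; the last joint's range is limited). The gripper opens to 85 mm and grips with 20 to 120 N. Pads are 22 mm wide; open, the fingers measure 114 mm over their backs; the gripper's body (76 mm by 85 mm) begins 54 mm behind the grasp point. The pads swing forward as they close: fully open they stand 13 mm farther back than shut.
Start: joints at [-1.317, 0.321, -0.07, 1.45, 0.023, 1.371, -0.057], TCP at [0.154, 0.631, 0.231] pointing down, gripper open.
Joint ranges: [-2.86, 2.86], [-0.3, 2.09], [-1.38, 1.24], [0.06, 2.45], [-1.56, 4.7], [0.09, 2.05], [-2.69, 2.69]. Speed limits (rad/s): [2.57, 2.57, 3.14, 3.14, 3.14, 3.14, 3.14].

INTERFACE

Orientations are given as a unit quaternion [x, y, z, w].
In Python, from plant import env gives the robot as it stands. The module is installed in compiled form; this text tells all that it offers.
- The arm moves only by the tool move_arm, never from a script. Its argument "motion" is a list that holds one entry, the list of rows, each a list of 5 numbers: the shift along the tool's x, y, z in mm, then the turn about the tool's z in degrees, then the closure, from 0 (fully open) to 1 (shut). In form: [[[x, y, z, turn, jaw], ...]]. A call has 1 to 10 rows; each row shifts and turns the commanded pose from where the row before left it, along the tool's axes as they then stand; what a row does not reach is not made up. A row lasts 1/12 s, in which the tool goes at most 41.7 mm and 7.16 degrees, less where a joint would pass 70% of its speed; a pose out of reach is approached as far as the arm can. A call is refused whole if a number of a shift passes 41.7 or a number of a turn 7.16, either way. A call with a gripper value outside its range is refused whole. The fingers move at their own pace and stop on an object; the grip force is fixed at half the most. Time passes only in rows, so rows that do not move let the fingers close. It gives the time, the measured TCP pose, the force, the opening and the grip force at its end, in the units of the state.
- env.get_obs(): the state, without advancing time (a new reading comes with each control period).
- env.capture(name): name is "side" or "top" or "wrist"; returns a dict with "image" (400x640x3 uint8, red, green, blue), "fx", "fy", "cx", "cy" (pixels), "R" (3x3) and "t" (3): a world point X has camera coordinates R X + t; the wrist camera has in their place "hand_eye" (4x4, takes a point from camera to tool coordinates, whose origin is the TCP and whose axes are the flange's). Camera axes: x right, y down, z forward; pixel columns grow to the right and rows downward; lengths in m; the calibration is good to about 2 mm. A picture is of the moment at which its call begins: read the wrist's pose just before it. There is no depth.
- env.finish_job(): hands the job in; it is judged then, once.
Trained networks look in a picture, given as the dict that the camera call returned (one of the last four; its "shot" number tells which), for a name from the list of things; names that differ only in an ending like _2 or _b are one class to them, and where a whole thing is asked for, a point or a joint stands for the part that bears it (a point fixed in the world has none). Each returns a list of dicts, best first, with "confidence" (0 to 1); they miss things now and then, are a little off and sometimes report something else, mostly with a low value. They report only what shows in the picture. A call takes as long as a camera call.
- env.search_frame(name, picture): "bbox" ([left, top, right, bottom] in pixels, round what is visible of it).
- env.regions_of(name, picture): "mask" (400x640 bool, what is visible of it) and "bbox" ([left, top, right, bottom] in pixels, round what is visible of it).
The state is a dict: "time": time; "q": joint angles; "joint_vel": joint speeds; "joint_torque": joint torques, N m; "position": TCP position; "tcp_rot": TCP orientation; "contact_force": force on the tool from outside, world axes, zero at the start; "wrist_torque": the same for the moment, N m; "width": finger opening in m; "grip_force": force on a finger pad.
Only numpy, scipy, OpenCV 4.12 (cv2) and the standard library are available. Lean on these libraries where they do the work, as an engineer would, in place of code of your own. Each camera call takes 0.05 s, during which the arm holds its last target. There are 200 camera calls.

## Working session

There is one attempt and no reset: what is moved stays moved. The work goes in short steps, Python scripts to look and compute and a tool call to move; the robot and the scene stay as the last step left them, time stands still between calls to the robot, and variables do not carry over. Pictures are saved under pics/ and viewed, at most 10 in all, crops included, and the job is handed in when it is done.

Besides the shell and the picture viewer there is one more tool, called after "Call:" as a command line: name --argument value ..., lists and objects as JSON in quotes. move_arm: Moves the arm, as the interface text tells. Its arguments: {"type":"object","properties":{"motion":{"type":"array"}},"required":["motion"]}

```bash
mkdir -p pics; cat > h.py <<'E'
import numpy as np, cv2
from plant import env
def ray(p,u,v):
    d=p["R"].T@np.array([(u-p["cx"])/p["fx"],(v-p["cy"])/p["fy"],1]); return -p["R"].T@p["t"],d
def atz(p,u,v,z):
    o,d=ray(p,u,v); return o+d*(z-o[2])/d[2]
def proj(p,X):
    c=p["R"]@np.array(X)+p["t"]; return c[0]/c[2]*p["fx"]+p["cx"],c[1]/c[2]*p["fy"]+p["cy"]
E
python3 - <<'E'
from h import *
o=env.get_obs(); print(o["position"],o["tcp_rot"],o["contact_force"],o["width"],o["time"])
ims=[]
for c in("top","side"):
    p=env.capture(c); ims.append(p["image"])
    print(c,p["fx"],p["cx"],p["cy"],(-p["R"].T@p["t"]).round(3),p["R"].round(3).tolist())
    for n in("nut_top","worm_top","handle_point","jaw"):
        for r in env.search_frame(n,p)[:3]:
            b=r["bbox"]; print(n,round(r["confidence"],2),np.round(b), atz(p,(b[0]+b[2])/2,(b[1]+b[3])/2,.077).round(3))
    cv2.imwrite(f"pics/{c}.png",p["image"][:,:,::-1])
E
```

```text
[0.15432666 0.63083709 0.23020362] [ 1.19625954e-01  9.92818543e-01 -9.83842609e-04 -6.92670845e-05] [ 0.35617569  0.1848886  -0.90040264] 0.08537746954637743 0.0
top 366.0450175676165 323.14872422834344 196.5868116163032 [0.409 0.031 0.765] [[0.026, -0.999, 0.031], [-0.984, -0.031, -0.175], [0.175, -0.026, -0.984]]
nut_top 0.95 [278. 149. 419. 239.] [ 0.538 -0.035  0.077]
handle_point 0.93 [279. 162. 414. 208.] [ 0.556 -0.031  0.077]
jaw 0.74 [394. 171. 412. 180.] [ 0.577 -0.141  0.077]
side 466.1199235589962 319.6865033569434 200.90756153266122 [0.343 0.485 0.542] [[-0.944, -0.328, 0.022], [-0.229, 0.611, -0.758], [0.236, -0.721, -0.652]]
nut_top 0.83 [239. 144. 370. 250.] [ 0.535 -0.028  0.077]
worm_top 0.83 [235. 146. 342. 252.] [ 0.557 -0.016  0.077]
worm_top 0.4 [290. 146. 309. 161.] [ 0.585 -0.136  0.077]
handle_point 0.74 [234. 142. 344. 248.] [ 0.56  -0.026  0.077]
handle_point 0.69 [237. 144. 368. 251.] [ 0.538 -0.027  0.077]
jaw 0.7 [231. 143. 343. 253.] [ 0.56  -0.017  0.077]
jaw 0.55 [292. 146. 309. 161.] [ 0.584 -0.137  0.077]
```

View pics/top.png

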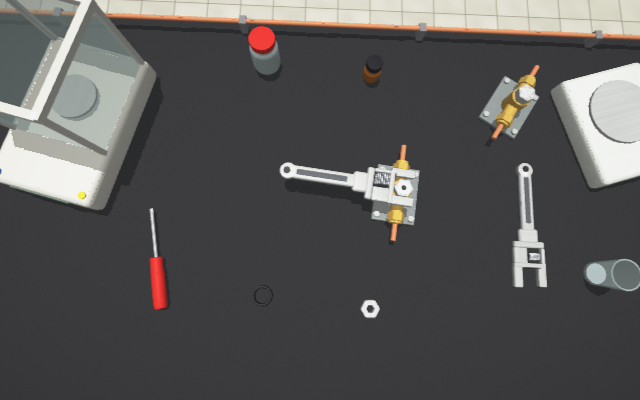

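View pics/side.png

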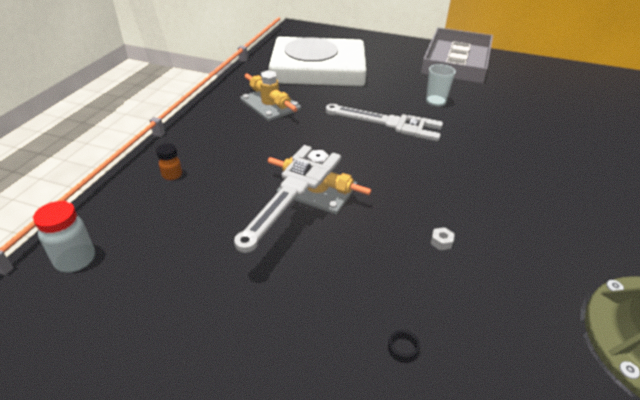

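The top view shows the wrench with its nut at about (404,188), its worm at about (383,179) and its handle ring at (288,170). The handle points along world +y, and the movable jaw is on the +x side. I'll refine this on a crop.

```bash
python3 - <<'E'
from h import *
p=env.capture("top"); s=env.capture("side")
for n in("worm_top","nut_top","jaw","handle_point","worm"):
    for q,nm in((p,"top"),(s,"side")):
        for r in env.regions_of(n,q)[:3]: print(n,nm,round(r["confidence"],2),np.round(r["bbox"]),r["mask"].sum(),np.argwhere(r["mask"]).mean(0).round(1))
N=atz(p,404,188,.077); E=atz(p,288,170,.077); print(N,E,np.linalg.norm(N-E))
x=(E-N)/np.linalg.norm(E-N); y=np.cross([0,0,1],x); W=N+.042*x-.010*y; W[2]=.086
print("x",x,"W",W,proj(p,W),proj(s,W),proj(s,N),proj(s,E))
a=cv2.resize(p["image"][150:230,340:440],None,fx=5,fy=5,interpolation=3)[:,:,::-1]
b=cv2.resize(s["image"][130:210,260:360],None,fx=5,fy=5,interpolation=3)[:,:,::-1]
cv2.imwrite("pics/crop.png",cv2.resize(np.vstack([a]),None,fx=1,fy=1)); cv2.imwrite("pics/crops.png",b)
E
```

```text
worm_top top 0.8 [279. 161. 416. 205.] 2698 [180.9 357.3]
worm_top side 0.96 [235. 145. 343. 253.] 2842 [194.9 285.3]
worm_top side 0.67 [307. 149. 330. 165.] 211 [156.2 317.7]
worm_top side 0.25 [236. 146. 370. 253.] 4639 [190.8 301.7]
nut_top top 0.63 [279. 147. 418. 240.] 4032 [187.6 373.2]
nut_top side 0.77 [236. 146. 370. 252.] 4620 [190.7 301.6]
jaw top 0.62 [396. 171. 413. 182.] 182 [172.9 404.1]
jaw side 0.43 [292. 145. 312. 160.] 122 [152.4 303.2]
handle_point top 0.9 [281. 163. 415. 208.] 2577 [180.9 356.7]
handle_point side 0.68 [235. 142. 342. 250.] 2879 [194.1 286.2]
handle_point side 0.52 [291. 147. 310. 161.] 163 [152.  302.2]
worm top 0.59 [279. 161. 416. 204.] 2636 [180.8 355.7]
worm top 0.49 [376. 172. 393. 188.] 233 [179.6 382.7]
worm side 0.8 [291. 159. 311. 178.] 228 [166.8 300.9]
[ 0.5532374  -0.14248719  0.077     ] [0.58144288 0.08228143 0.077     ] 0.2265314156552372
x [0.12451026 0.99221832 0.        ] W [ 0.56838901 -0.10205913  0.086     ] (np.float64(384.044808491351), np.float64(178.63249565318557)) (np.float64(301.52445138483426), np.float64(161.83598801312073)) (np.float64(318.0921393736911), np.float64(155.0298686322491)) (np.float64(245.6606101769077), np.float64(237.91735393854566))
```

View pics/crop.png

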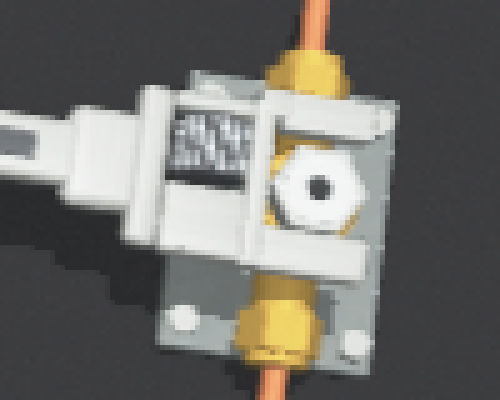

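View pics/crops.png

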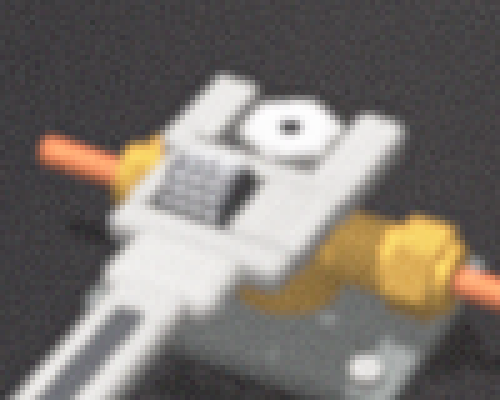

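Call:
move_arm --motion '[[[-27, -29, 0, 0, 1], [-27, -29, 0, 0, 1], [-27, -29, 0, 0, 1], [-27, -29, 0, 0, 1], [-27, -29, 0, 0, 1], [-27, -29, 0, 0, 1], [-27, -29, 0, 0, 1], [-27, -29, 0, 0, 1], [-27, -29, 0, 0, 1], [-27, -29, 0, 0, 1]]]'

```text
time: 1.93
position: [0.3484, 0.2838, 0.2316]
tcp_rot: [0.12, 0.993, 0.001, 0.0]
contact_force: [1.9, -0.1, 0.6]
width: 0.0001
grip_force: 0.0
```

Call:
move_arm --motion '[[[-27, -29, 6, 0, 1], [-27, -29, 6, 0, 1], [-27, -29, 6, 0, 1], [-27, -29, 6, 0, 1], [-27, -29, 6, 0, 1], [-27, -29, 6, 0, 1], [-27, -29, 6, 0, 1], [-27, -29, 6, 0, 1], [-27, -29, 6, 0, 1], [0, 0, 0, -6.6, 1]]]'

```text
time: 2.77
position: [0.5237, -0.0346, 0.1769]
tcp_rot: [0.067, 0.998, -0.003, 0.001]
contact_force: [-1.2, -0.8, 0.3]
width: -0.0001
grip_force: 0.0
```

```bash
cat >> h.py <<'E'
from scipy.spatial.transform import Rotation as Ro
W=np.array([.568,-.102,.086])
def st(tgt=W):
    o=env.get_obs(); R=Ro.from_quat(o["tcp_rot"]).as_matrix(); d=R.T@(np.array(tgt)-o["position"])*1000
    h=np.degrees(np.arctan2(R[1,1],R[0,1])); print("t",round(o["time"],2),"p",o["position"].round(4),"d_tool_mm",d.round(1),"yhead",h.round(2),"z",R[:,2].round(3),"F",o["contact_force"].round(2),"w",round(o["width"],4)); return o
E
python3 -c "from h import *;st()"
```

```text
t 2.77 p [ 0.5237 -0.0346  0.1769] d_tool_mm [-52.7 -60.4  91.3] yhead 82.32 z [ 0.002 -0.006 -1.   ] F [-1.24 -0.78  0.31] w -0.0001
```

Call:
move_arm --motion '[[[-26, -35, 10, 0, 1], [-26.7, -36, 30, 0, 1], [0, 0, 30, -0.5, 1], [0, 0, 8, 0, 1], [0, 0, 0, 0, 1]]]'

```text
time: 3.18
position: [0.5566, -0.0906, 0.1042]
tcp_rot: [0.058, 0.998, -0.0, -0.003]
contact_force: [0.1, 0.2, -0.5]
width: -0.0
grip_force: 0.0
```

```bash
python3 - <<'E'
from h import *
st(); 
p=env.capture("top"); s=env.capture("side")
a=cv2.resize(p["image"][140:230,330:430],None,fx=4,fy=4,interpolation=3)[:,:,::-1]
b=cv2.resize(s["image"][110:200,260:360],None,fx=4,fy=4,interpolation=3)[:,:,::-1]
cv2.imwrite("pics/ab.png",np.hstack([a,b]))
E
```

```text
t 3.18 p [ 0.5566 -0.0906  0.1042] d_tool_mm [-12.7 -10.   18.2] yhead 83.33 z [-0.006  0.    -1.   ] F [ 0.11  0.18 -0.51] w -0.0
```

View pics/ab.png

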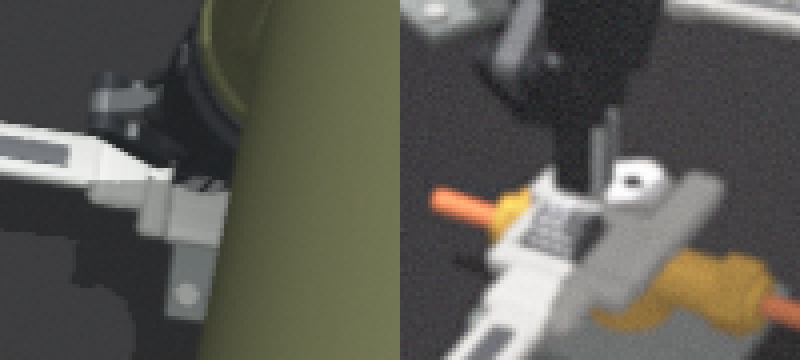

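The side crop shows the closed fingertip hovering just above the worm and short of it. I'll correct that and descend to contact.

Call:
move_arm --motion '[[[-6.5, -10, 0, 0.3, 1], [-6.5, -10, 0, 0, 1], [0, 0, 8, 0, 1], [0, 0, 5, 0, 1], [0, 0, 3, 0, 1], [0, 0, 0, 0, 1]]]'

```text
time: 3.78
position: [0.5687, -0.1115, 0.09]
tcp_rot: [0.06, 0.998, 0.0, -0.001]
contact_force: [-0.3, 0.0, -0.3]
width: 0.0
grip_force: 0.0
```

```bash
python3 -c "from h import *;st()"
```

```text
t 3.78 p [ 0.5687 -0.1115  0.09  ] d_tool_mm [1.8 9.4 4. ] yhead 83.12 z [-0.002  0.001 -1.   ] F [-0.28  0.04 -0.3 ] w 0.0
```

Call:
move_arm --motion '[[[1.5, 0, 4, 0, 1], [0, 0, 2, 0, 1], [0, 0, 2, 0, 1], [0, 0, 0, 0, 1]]]'

```text
time: 4.12
position: [0.5677, -0.1119, 0.0828]
tcp_rot: [0.06, 0.998, 0.0, -0.0]
contact_force: [-1.6, -0.2, 4.3]
width: 0.0001
grip_force: 1.8
```

Call:
move_arm --motion '[[[0, 4, 0, 0, 1], [0, 4, 0, 0, 1], [0, 4, 0, 0, 1]]]'

```text
time: 4.37
position: [0.5691, -0.1009, 0.0832]
tcp_rot: [0.061, 0.998, -0.0, -0.0]
contact_force: [-2.4, -2.2, 4.2]
width: -0.0004
grip_force: 2.3
```

Call:
move_arm --motion '[[[0, 4, 0, 0, 1], [0, 4, 0, 0, 1]]]'

```text
time: 4.53
position: [0.5703, -0.0921, 0.083]
tcp_rot: [0.061, 0.998, 0.0, -0.0]
contact_force: [-3.1, -0.8, 3.7]
width: 0.0003
grip_force: 1.9
```

```bash
python3 -c "from h import *;st()"
```

```text
t 4.53 p [ 0.5703 -0.0921  0.083 ] d_tool_mm [  1.1 -10.1  -3. ] yhead 83.06 z [-0.  0. -1.] F [-3.06 -0.75  3.69] w 0.0003
```

Call:
move_arm --motion '[[[0, 0, -8, 0, 1], [0, 0, 0, 0, 1]]]'

```text
time: 4.7
position: [0.5717, -0.0913, 0.0919]
tcp_rot: [0.06, 0.998, 0.0, 0.001]
contact_force: [0.6, -0.2, -0.4]
width: 0.0002
grip_force: 0.0
```

```bash
python3 - <<'E'
from h import *
st(); 
p=env.capture("top"); s=env.capture("side")
for r in env.search_frame("jaw",s)[:3]: print(r)
a=cv2.resize(p["image"][140:230,270:430],None,fx=2.5,fy=2.5,interpolation=3)[:,:,::-1]
b=cv2.resize(s["image"][110:200,260:360],None,fx=4,fy=4,interpolation=3)[:,:,::-1]
a=cv2.copyMakeBorder(a,0,135,0,0,0)
cv2.imwrite("pics/ab2.png",np.hstack([a[:360],b]))
E
```

```text
t 4.7 p [ 0.5717 -0.0913  0.0919] d_tool_mm [  2.4 -11.    5.9] yhead 83.14 z [ 0.003  0.001 -1.   ] F [ 0.65 -0.2  -0.38] w 0.0002
```

View pics/ab2.png

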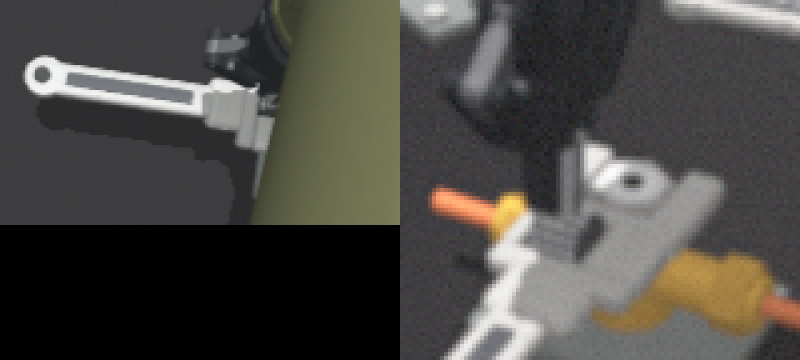

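The fingertip is over the worm's knurl and the handle ring is still at (287,170), so there is no swing. I'll repeat the stroke with a little more pressure.

Call:
move_arm --motion '[[[1.5, -11, -2, 0, 1], [0, -11, 0, 0, 1], [0, 0, 7, 0, 1], [0, 0, 4, 0, 1], [0, 0, 2, 0, 1], [0, 0, 0, 0, 1]]]'

```text
time: 5.35
position: [0.5659, -0.1157, 0.0795]
tcp_rot: [0.061, 0.998, -0.001, -0.0]
contact_force: [-1.6, -4.8, 5.4]
width: 0.0002
grip_force: 3.2
```

Call:
move_arm --motion '[[[0, 4, 0, 0, 1], [0, 4, 0, 0, 1], [0, 4, 0, 0, 1]]]'

```text
time: 5.6
position: [0.5675, -0.1032, 0.0808]
tcp_rot: [0.061, 0.998, -0.0, -0.0]
contact_force: [-3.6, -1.2, 9.3]
width: 0.0
grip_force: 4.4
```

Call:
move_arm --motion '[[[0, 4, 0, 0, 1], [0, 4, 0, 0, 1], [0, 4, 0, 0, 1]]]'

```text
time: 5.85
position: [0.5694, -0.0918, 0.0809]
tcp_rot: [0.061, 0.998, -0.001, 0.0]
contact_force: [-0.9, -3.9, 4.8]
width: -0.0001
grip_force: 2.0
```

Call:
move_arm --motion '[[[0, 0, -10, 0, 1], [0, -12, -2, 0, 1], [0, -12, 0, 0, 1], [0, 0, 7, 0, 1], [0, 0, 4, 0, 1], [0, 0, 1, 0, 1], [0, 0, 0, 0, 1]]]'

```text
time: 6.43
position: [0.5656, -0.116, 0.0794]
tcp_rot: [0.061, 0.998, -0.001, -0.0]
contact_force: [-2.4, -4.4, 3.2]
width: -0.0001
grip_force: 2.8
```

Call:
move_arm --motion '[[[0, 4, 0, 0, 1], [0, 4, 0, 0, 1], [0, 4, 0, 0, 1]]]'

```text
time: 6.68
position: [0.5671, -0.1085, 0.0816]
tcp_rot: [0.062, 0.998, -0.004, 0.0]
contact_force: [-6.3, -12.0, 16.8]
width: -0.0003
grip_force: 9.0
```

Call:
move_arm --motion '[[[0, 4, 0, 0, 1], [0, 4, 0, 0, 1], [0, 4, 0, 0, 1]]]'

```text
time: 6.93
position: [0.5689, -0.0979, 0.0822]
tcp_rot: [0.063, 0.998, -0.004, 0.001]
contact_force: [-5.6, -15.8, 14.7]
width: 0.0002
grip_force: 7.4
```

Call:
move_arm --motion '[[[0, 0, -10, 0, 1], [0, -12, -2, 0, 1], [0, -12, 0, 0, 1], [0, 0, 7, 0, 1], [0, 0, 4, 0, 1], [0, 0, 1, 0, 1], [0, 0, 0, 0, 1]]]'

```text
time: 7.52
position: [0.5657, -0.1158, 0.0793]
tcp_rot: [0.061, 0.998, -0.001, -0.0]
contact_force: [-1.2, -4.8, 4.1]
width: -0.0006
grip_force: 3.3
```

Call:
move_arm --motion '[[[0, 4, 0, 0, 1], [0, 4, 0, 0, 1], [0, 4, 0, 0, 1]]]'

```text
time: 7.77
position: [0.5672, -0.1081, 0.0814]
tcp_rot: [0.062, 0.998, -0.003, 0.0]
contact_force: [-6.5, -11.8, 16.6]
width: -0.0
grip_force: 8.8
```

Call:
move_arm --motion '[[[0, 4, 0, 0, 1], [0, 4, 0, 0, 1], [0, 4, 0, 0, 1]]]'

```text
time: 8.02
position: [0.569, -0.0976, 0.082]
tcp_rot: [0.062, 0.998, -0.004, 0.001]
contact_force: [-4.8, -15.0, 14.0]
width: -0.0
grip_force: 7.3
```

```bash
python3 -c "from h import *;st()"
```

```text
t 8.02 p [ 0.569  -0.0976  0.082 ] d_tool_mm [ 0.4 -4.5 -4. ] yhead 82.85 z [ 0.001 -0.008 -1.   ] F [ -4.81 -15.    13.98] w -0.0
```

The last two strokes met the same high drag of about 15 N, which suggests the worm has stopped. I'll lift and look.

Call:
move_arm --motion '[[[0, 0, -15, 0, 1], [0, 35, -30, 0, 1], [0, 40, -5, 0, 1], [0, 40, 0, 0, 1], [0, 40, 0, 0, 1], [0, 40, 0, 0, 1], [0, 30, 0, 0, 1], [0, 0, 0, 0, 1]]]'

```text
time: 8.68
position: [0.5943, 0.1416, 0.1254]
tcp_rot: [0.054, 0.999, 0.003, -0.001]
contact_force: [-0.9, 0.6, -1.1]
width: 0.0001
grip_force: 0.0
```

```bash
python3 - <<'E'
from h import *
st(); 
p=env.capture("top"); s=env.capture("side")
a=cv2.resize(p["image"][140:230,340:440],None,fx=4,fy=4,interpolation=3)[:,:,::-1]
b=cv2.resize(s["image"][120:210,260:360],None,fx=4,fy=4,interpolation=3)[:,:,::-1]
cv2.imwrite("pics/ab3.png",np.hstack([a,b]))
E
```

```text
t 8.68 p [0.5943 0.1416 0.1254] d_tool_mm [-2.000e-01 -2.452e+02  3.820e+01] yhead 83.82 z [-0.002  0.005 -1.   ] F [-0.86  0.61 -1.12] w 0.0001
```

View pics/ab3.png

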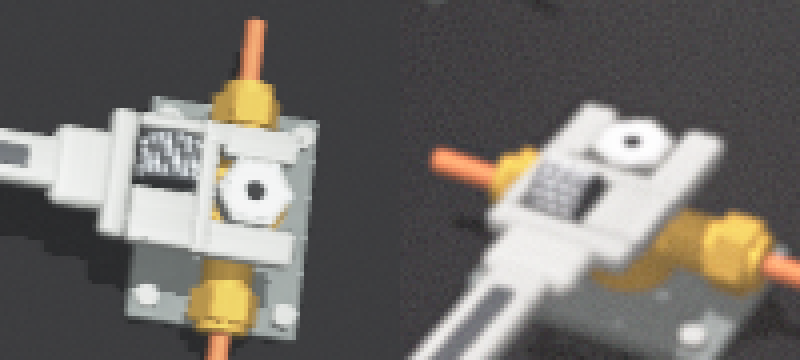

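Both views show the jaw against the nut flat and the wrench unswung. Next I'll bring the fingertip to the handle's world -x side.

Call:
move_arm --motion '[[[24, -30, 0, 0, 1], [24, -36, 0, 0.8, 1], [0, -36, 0, 0, 1], [0, -34, 0, 0, 1], [0, 0, 30, 0, 1], [0, 0, 28, 0, 1], [0, 0, 8, 0, 1], [0, 0, 0, 0, 1]]]'

```text
time: 9.45
position: [0.5291, 0.0006, 0.0586]
tcp_rot: [0.069, 0.998, -0.001, -0.003]
contact_force: [-0.8, 0.7, 0.9]
width: 0.0001
grip_force: 0.0
```

```bash
python3 -c "from h import *;st([.572,.006,.071])"
```

```text
t 9.45 p [0.5291 0.0006 0.0586] d_tool_mm [-41.7  11.2 -12.7] yhead 82.14 z [-0.006 -0.001 -1.   ] F [-0.76  0.66  0.9 ] w 0.0001
```

Call:
move_arm --motion '[[[-6, 6, 0, -0.7, 1], [-6, 5, 0, 0, 1], [-5, 0, 0, 0, 1], [0, 0, 0, 0, 1]]]'

```text
time: 9.78
position: [0.5522, 0.0119, 0.0621]
tcp_rot: [0.06, 0.998, 0.0, 0.001]
contact_force: [-0.1, -0.6, 0.1]
width: 0.0001
grip_force: 0.2
```

Call:
move_arm --motion '[[[-4, 0, 0, 1.5, 1], [-4, 0, 0, 1.5, 1], [-4, 0, 0, 1.5, 1], [-4, 0, 0, 1.5, 1], [-4, 0, 0, 1.5, 1], [0, 0, 0, 0, 1]]]'

```text
time: 10.28
position: [0.5707, 0.0067, 0.061]
tcp_rot: [0.128, 0.992, -0.0, 0.0]
contact_force: [-1.1, 1.1, -0.2]
width: -0.0001
grip_force: 0.7
```

```bash
python3 - <<'E'
from h import *
st([.572,.006,.071])
p=env.capture("top"); s=env.capture("side")
a=cv2.resize(p["image"][130:230,270:430],None,fx=2.5,fy=2.5,interpolation=3)[:,:,::-1]
b=cv2.resize(s["image"][110:210,220:380],None,fx=2.5,fy=2.5,interpolation=3)[:,:,::-1]
cv2.imwrite("pics/ab4.png",np.hstack([a,b]))
E
```

```text
t 10.28 p [0.5707 0.0067 0.061 ] d_tool_mm [ -1.4  -0.4 -10. ] yhead 75.35 z [ 0.001 -0.001 -1.   ] F [-1.14  1.06 -0.22] w -0.0001
```

View pics/ab4.png

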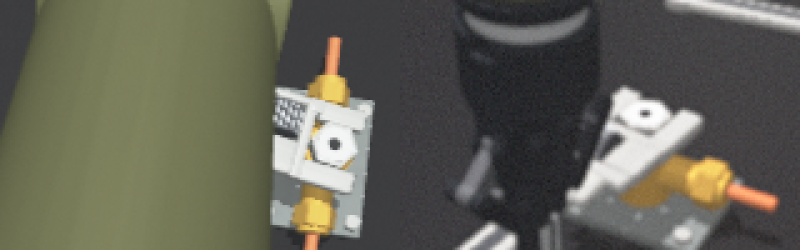

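The wrench and nut turned together by about 9°. I'll continue the arc.

Call:
move_arm --motion '[[[-4.2, 0, 0, 1.6, 1], [-4.2, 0, 0, 1.6, 1], [-4.2, 0, 0, 1.6, 1], [-4.2, 0, 0, 1.6, 1], [-4.2, 0, 0, 1.6, 1], [-4.2, 0, 0, 1.6, 1], [-4.2, 0, 0, 1.6, 1], [0, 0, 0, 0, 1]]]'

```text
time: 11.05
position: [0.5985, -0.0034, 0.061]
tcp_rot: [0.224, 0.975, -0.0, 0.001]
contact_force: [-0.7, 2.3, 0.3]
width: -0.0003
grip_force: 0.7
```

Call:
move_arm --motion '[[[-4.2, 0, 0, 1.6, 1], [-4.2, 0, 0, 1.6, 1], [-4.2, 0, 0, 1.6, 1], [-4.2, 0, 0, 1.6, 1], [-4.2, 0, 0, 1.6, 1], [-4.2, 0, 0, 1.6, 1], [-4.2, 0, 0, 1.6, 1], [0, 0, 0, 0, 1]]]'

```text
time: 11.72
position: [0.6236, -0.0187, 0.0611]
tcp_rot: [0.318, 0.948, -0.0, 0.001]
contact_force: [-0.8, 1.8, -0.1]
width: 0.0002
grip_force: 0.8
```

```bash
python3 - <<'E'
from h import *
o=st(); d=o["position"][:2]-np.array([.5532,-.1425]); r=np.hypot(*d); print(r,np.degrees(np.arctan2(d[0],d[1])+np.arcsin(.024/r))-7.15)
E
```

```text
t 11.72 p [ 0.6236 -0.0187  0.0611] d_tool_mm [  -5.9 -100.   -24.9] yhead 52.91 z [ 0.001 -0.001 -1.   ] F [-0.83  1.79 -0.06] w 0.0002
0.14242287602442102 32.19095240419087
```

Estimated swing is 32°, so I'll back off, rise clear and check.

Call:
move_arm --motion '[[[10, 0, 0, 0, 1], [30, 0, 0, 0, 1], [30, 0, -20, 0, 1], [30, 0, -40, 0, 1], [30, 0, -40, 0, 1], [40, 0, -10, 0, 1], [20, 20, 0, 0, 1], [0, 0, 0, 0, 1]]]'

```text
time: 12.38
position: [0.4892, 0.1127, 0.159]
tcp_rot: [0.313, 0.95, 0.003, 0.0]
contact_force: [0.0, 0.1, -0.1]
width: 0.0003
grip_force: 0.0
```

```bash
python3 - <<'E'
from h import *
st()
p=env.capture("top"); s=env.capture("side")
a=cv2.resize(p["image"][100:240,280:440],None,fx=2.5,fy=2.5,interpolation=3)[:,:,::-1]
b=cv2.resize(s["image"][110:250,220:380],None,fx=2.5,fy=2.5,interpolation=3)[:,:,::-1]
cv2.imwrite("pics/ab5.png",np.hstack([a,b]))
E
```

```text
t 12.38 p [0.4892 0.1127 0.159 ] d_tool_mm [-191.1 -126.3   71.8] yhead 53.53 z [ 0.002  0.006 -1.   ] F [ 0.02  0.15 -0.09] w 0.0003
```

View pics/ab5.png

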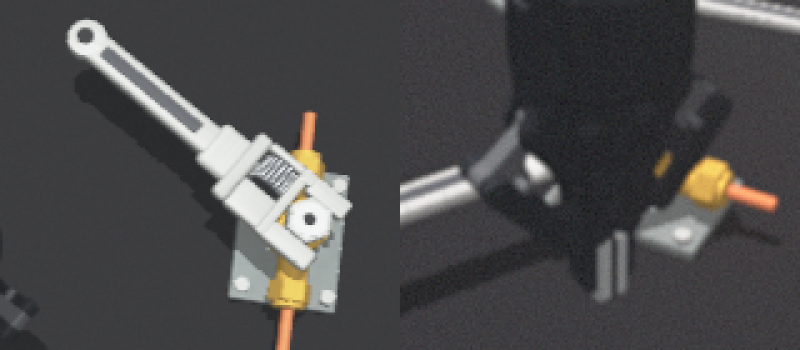

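The wrench has swung about 30° (ring at about (314,115), nut at (404,188)), the jaws are flush on the nut, and the arm is clear.

```bash
python3 -c "from h import *;print(env.finish_job())"
```

```text
the job is handed in; nothing more can be done
None
```

I rolled the jaw snug on the nut, turned wrench and nut about 30° clockwise, and left the wrench on the nut with the arm clear; the job is handed in, but no verdict came back, and the snug fit and angle are read from the camera images.

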